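Refit the washed gas burner's knob and hold it in for the spark test

TASK

The portable gas burner has just been washed and its gas is still disconnected. First press the crooked burner cap down until it sits level on the burner; then take the loose black knob, turn it so that its D-shaped bore matches the D-shaped valve stem, push it fully home on the stem, and keep it pressed right in against the stem's spring so that the igniter keeps sparking. Finish like that, with the gripper still pressing the knob in, and leave the steel ring mould and the tub where they are.

Things in the scene. Friction and masses are not known exactly. Their poses are not given: they have to be found in the camera images.
- cap_top (a point): centre of the top of the burner cap, a black disc 65 mm across, 8.5 mm thick, in the middle of the pan support. It pivots on its far edge, 31 mm from its centre along +x, and its near edge stands proud. x points away from the burner's control side, z out of the cap. Level, this point is 101.5 mm above the work surface.
- cap_seat (a joint): how crooked the burner cap sits, in rad: 0 is level and fully seated, about 0.08 to 0.14 at the start. It stays where it is left; pressing it down takes about 6 N on the centre and 4 N near the proud (near) edge, and it comes to a solid stop.
- burner: portable steel gas burner, 290x254 mm, fixed, origin under its centre, x away from the control side. Its flat deck is 72 mm above the work surface. The valve stem is at x = -98 mm, the cap's centre at x = 42 mm. The pan support's four prongs end 48 mm from the cap's centre on the diagonals, tops 119.5 mm above the work surface: a closed gripper pointing down fits between them.
- stem_tip (a point): centre of the top end of the upright brass valve stem (D-shaft) on the burner's front deck: a 12 mm round with one flat 2 mm from the axis on its +x side, end bevelled by 1 mm. x points from axis to flat, towards the white off dot on the black control plate and away from the control side; z up. It does not turn. The tip starts 98 mm above the work surface.
- stem_push (a joint): how far the stem is pushed in, in m: 0 is out, 0.006 is the solid stop. A spring resists with 4 N at 0 and 9 N at 0.006 and pushes it back out when released.
- knob_grip (a point): middle of the grip bar of the loose black knob, on its axis, 29 mm above its underside. Knob 42 mm tall, upright, bore down, 40 to 85 g. The lower 16 mm is a round skirt, 50 mm across below and 40 mm at its top; on it the bar, 41 mm long (x), 16 mm wide (y), 26 mm high. A white pointer line marks the +x half. Fully home on the stem, this point is 13 mm above stem_tip.
- knob_bore (a point): centre of the knob's underside, axes as knob_grip: mouth of the D-shaped bore, 16 mm deep, 13.4 mm in diameter with its flat 2.7 mm from the axis on the +x (pointer) side, and a 2 mm lead-in. It goes on the stem only with the knob's x along the stem's x, within about 7 degrees. Fully home it is 16 mm below stem_tip, 10 mm above the deck (4 mm with the stem pushed in).
- ring_mould: bystander: empty steel ring mould, 44 mm across, 34 mm tall, origin at the centre of its underside
- tub: bystander: white tub with lid, 73 mm across, 64 mm tall, origin at the centre of its underside
Things that resemble listed ones, but are neither listed nor needed, are in the scene too. What is shaped like the part that bears knob_grip but blue or green is not meant.

How it is judged:
On the way, in this order (a step that is already met when the one before it is completed fails the run):
1. the burner cap is pressed level (value of joint cap_seat below 0.025 rad), for 0.2 s.
2. the knob is on the stem, fully home (z of stem_tip in the frame of knob_grip above -0.0155 m and horizontal distance between stem_tip and knob_grip below 0.004 m and angle between the x axis of knob_grip and the x axis of stem_tip, either way round below 0.3 rad), for 0.2 s.
At the end, for the whole second after the job is handed in: Burner cap level (within 0.025 rad); knob upright on the stem, flat on flat, the stem tip within 2.5 mm of the end of the bore; stem pushed in by more than 4 of its 6 mm, with the fingers still on the knob (more than 2 N) (all of step 2 and value of joint cap_seat below 0.025 rad and angle between knob_grip's own z axis and vertical below 0.15 rad and value of joint stem_push above 0.004 m and contact force between the fingers and knob above 2 N); the arm keeps its last pose, push and grip.
It fails at once if the ring mould or the tub is moved by more than 3 cm (distance of any of ring_mould, tub from where it was at the start of the episode above 0.03 m).
It also fails if it takes over 58 s, if anything falls off the work surface, if the arm or the gripper's body presses on something with over 40 N, if the wrist force passes 120 N, or if a joint passes its speed limit or range.

ROBOT

A 6-joint arm with a two-finger parallel gripper is mounted at the origin on a cart in front of the work surface, level with it; the furniture and walls round the work are solid. World frame = base frame: x ahead of the robot, y to its left, z up, the work surface at z = 0. Lengths are in m, angles in rad, forces in N, time in s.
With the tool pointing down it reaches from about 0.35 to 0.975 m from the base axis. Payload 4.9 kg.
Tool frame: the origin (TCP) lies at the very end of the fingers, on their centre line; the grasp point (between the pads) lies 19 mm behind it; z points along the fingers, x is the direction in which the jaws open and shut, and the axes are right-handed (so a half turn about z gives the same grasp; the last joint's range is limited). The gripper opens to 85 mm and grips with 20 to 120 N. Pads are 22 mm wide; open, the fingers measure 114 mm over their backs; the gripper's body (76 mm by 85 mm) begins 54 mm behind the grasp point. The pads swing forward as they close: fully open they stand 13 mm farther back than shut.
Start: joints at [1.074, 0.053, 1.613, -0, 1.476, -0.119], TCP at [0.231, 0.581, 0.231] pointing down, gripper open.
Joint ranges: [-3.01, 3.01], [-1.01, 2.22], [0.06, 2.58], [-1.02, 4.17], [0.09, 2.62], [-3.14, 3.14]. Speed limits (rad/s): [2.57, 2.57, 3.14, 3.14, 3.14, 3.14].

INTERFACE

Orientations are given as a rotation vector (axis times angle).
In Python, from station import ctrl gives the robot as it stands.
- The arm moves only by the shell command python3 -m handwheel 'ROWS' [OPENING] [FORCE]. ROWS is a JSON object of lists of equal length, an entry for each row: "offset": the shift along the world's x, y, z in units of 40 mm (1.0 is 40 mm), a list of three; "roll": the turn about the world's z in units of 6 degrees (1.0 is 6 degrees). A call has exactly 10 rows; each row is the pose to reach, as a shift and turn from the pose commanded when the call began; what a row does not reach only later rows make up. A row lasts 1/10 s, in which the tool goes at most 50 mm and 8.59 degrees, less where a joint would pass 70% of its speed; a pose out of reach is approached as far as the arm can. A call with a gripper value outside its range is refused whole. OPENING is the finger opening in mm, from 0 to 85.4, set as the call begins (- or left out, the last holds). The fingers move at their own pace and stop on an object; FORCE is the grip in N (left out, the last holds). Time passes only in rows, so rows that repeat a pose let the fingers close, or fill a call up. It gives the time, the measured TCP pose, the force and the opening at its end, in the units of the state.
- ctrl.get_obs(): the state, without advancing time (a new reading comes with each control period).
- ctrl.get_image(name): name is "side" or "top" or "wrist"; returns a dict with "img" (420x560x3 uint8, red, green, blue), "fx", "fy", "cx", "cy" (pixels), "k1" (the pictures are not rectified: a ray, as slopes to the right and down, at radius r is drawn at 1 + k1 r^2 times it, then the intrinsics apply), "T" (4x4, takes a point from camera to world coordinates). Camera axes: x right, y down, z forward; pixel columns grow to the right and rows downward; lengths in m; the calibration is good to about 2 mm. A picture is of the moment at which its call begins. There is no depth.
- ctrl.finish_job(): hands the job in, once; it reports no verdict.
The state is a dict: "t": time; "q": joint angles; "dq": joint speeds; "effort": joint torques, N m; "tool_pos": TCP position; "tool_rot": TCP orientation; "contact_force": force on the tool from outside, world axes, zero at the start; "wrist_torque": the same for the moment, N m; "opening": finger opening in m.
Only numpy, scipy, OpenCV 4.12 (cv2) and the standard library are available. Lean on these libraries where they do the work, as an engineer would, in place of code of your own. Each camera call takes 0.05 s, during which the arm holds its last target.

## Working session

There is one attempt and no reset: what is moved stays moved. The work goes in short steps, Python scripts to look and compute and a shell command to move; the robot and the scene stay as the last step left them, time stands still between calls to the robot, and variables do not carry over. Pictures are saved under pics/ and viewed, and the job is handed in when it is done.

```bash
ls; mkdir -p pics; cat > h.py <<'E'
import numpy as np, cv2
from station import ctrl
def snap(n,f):
    d=ctrl.get_image(n); cv2.imwrite('pics/'+f+'.png',d['img'][:,:,::-1]); np.savez('pics/'+f+'.npz',**{k:np.array(v) for k,v in d.items()}); return d
def load(f): return dict(np.load('pics/'+f+'.npz'))
def ray(d,u,v):
    K=np.array([[d['fx'],0,d['cx']],[0,d['fy'],d['cy']],[0,0,1]],float)
    p=cv2.undistortPoints(np.array([[[u,v]]],float),K,np.array([float(d['k1']),0,0,0]))[0,0]
    T=d['T']; r=T[:3,:3]@np.array([p[0],p[1],1]); return T[:3,3],r/np.linalg.norm(r)
def plane(d,u,v,z):
    o,r=ray(d,u,v); return o+r*(z-o[2])/r[2]
def proj(d,P):
    T=d['T']; c=T[:3,:3].T@(np.array(P)-T[:3,3]); x,y=c[0]/c[2],c[1]/c[2]; s=1+float(d['k1'])*(x*x+y*y)
    return d['cx']+d['fx']*x*s, d['cy']+d['fy']*y*s
def two(d1,p1,d2,p2):
    o1,r1=ray(d1,*p1);o2,r2=ray(d2,*p2)
    s=np.linalg.lstsq(np.stack([r1,-r2],1),o2-o1,rcond=None)[0]
    a=o1+s[0]*r1;b=o2+s[1]*r2; return (a+b)/2,np.linalg.norm(a-b)
E
python3 - <<'E'
from h import *
np.set_printoptions(precision=4,suppress=True)
for n in ['side','top','wrist']:
    d=snap(n,n+'0'); print(n,d['T'],d['fx'],d['k1'])
print(ctrl.get_obs())
E
```

```text
pics
side [[ 0.9213 -0.2199  0.3208  0.1766]
 [-0.3884 -0.5654  0.7277 -0.8009]
 [ 0.0214 -0.795  -0.6062  0.7442]
 [ 0.      0.      0.      1.    ]] 409.3018975214679 0.01166338439591356
top [[ 0.0124 -0.9906  0.136   0.4375]
 [-0.9999 -0.0111  0.0101 -0.0091]
 [-0.0085 -0.1361 -0.9907  0.9747]
 [ 0.      0.      0.      1.    ]] 423.0394499818254 -0.0012327337417185943
wrist [[ 0.3689  0.8819  0.2935  0.1535]
 [ 0.9294 -0.3495 -0.1182  0.6106]
 [-0.0016  0.3163 -0.9486  0.3728]
 [ 0.      0.      0.      1.    ]] 318.207422028128 -0.04570156554849866
{'t': 0.15, 'q': array([ 1.074 ,  0.0532,  1.614 , -0.    ,  1.476 , -0.119 ]), 'dq': array([-0.0001, -0.002 , -0.0051,  0.0007, -0.0007, -0.0001]), 'effort': array([ -0.0001, -39.4243, -37.0722,  -0.0002,   0.0047,  -0.    ]), 'tool_pos': array([0.2303, 0.5805, 0.2303]), 'tool_rot': array([ 2.5985,  1.7643, -0.0022]), 'contact_force': array([ 0.336 ,  1.05  , -0.4503]), 'wrist_torque': array([-0.0716, -0.0147, -0.0374]), 'opening': 0.08545479392093104}
```

View pics/side0.png

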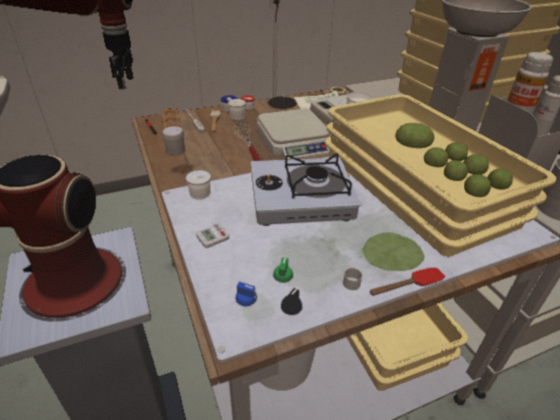

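View pics/top0.png

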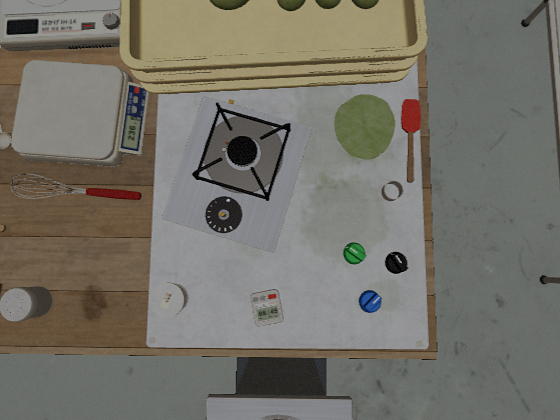

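View pics/wrist0.png

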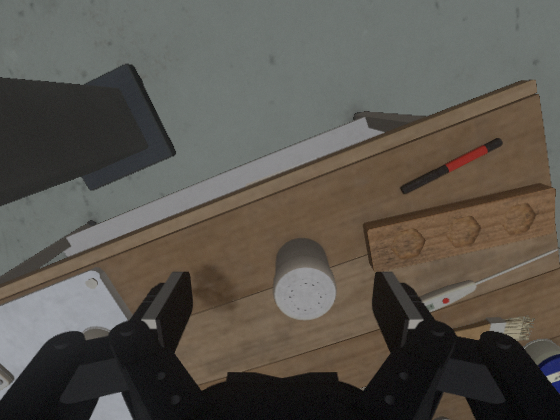

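Top view: the burner cap is at about (242,151), the stem on its plate at (223,214), the black knob at (397,262), the ring at (392,190) and the tub at (172,298). I'll zoom in on these next.

```bash
python3 - <<'E'
from h import *
i=cv2.imread('pics/top0.png'); s=cv2.imread('pics/side0.png')
a=cv2.resize(i[175:255,180:270],None,fx=4.4,fy=4.4,interpolation=cv2.INTER_CUBIC)
b=cv2.resize(i[240:285,372:422],None,fx=7.9,fy=7.9,interpolation=cv2.INTER_CUBIC)
c=cv2.resize(s[160:215,240:360],None,fx=3.3,fy=3.3,interpolation=cv2.INTER_CUBIC)
e=cv2.resize(i[85:215,180:310],None,fx=3,fy=3,interpolation=cv2.INTER_CUBIC)
def pad(x,w=400,h=300): 
    o=np.zeros((h,w,3),np.uint8); x=x[:h,:w]; o[:x.shape[0],:x.shape[1]]=x; return o
cv2.imwrite('pics/z1.png',np.vstack([np.hstack([pad(a),pad(b)]),np.hstack([pad(c),pad(cv2.resize(e,(300,300)))])]))
E
```

```text
(no output)
```

View pics/z1.png

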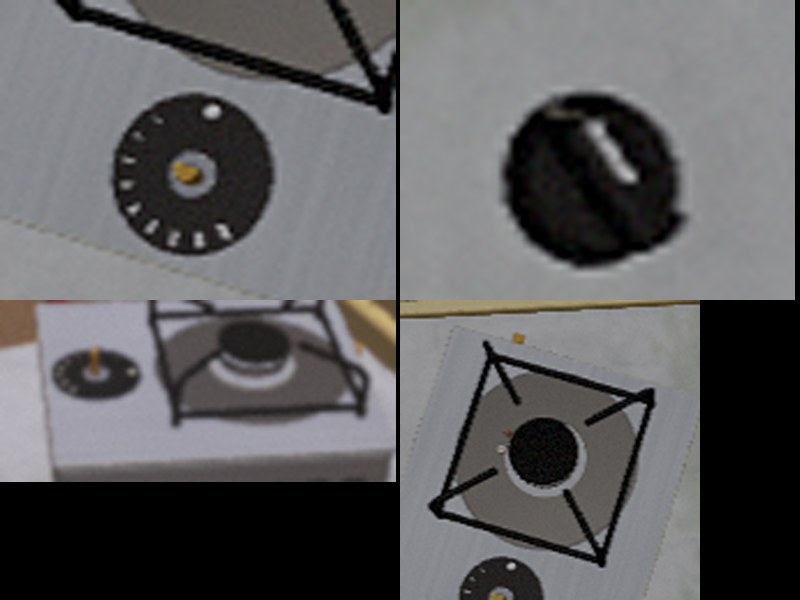

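```bash
python3 - <<'E'
from h import *
np.set_printoptions(precision=4,suppress=True)
d=load('top0'); s=load('side0')
# crop a: (180,175) scale 4.4 ; px (cx+.5)/4.4
def A(x,y): return 180+(x+.5)/4.4-.5,175+(y+.5)/4.4-.5
dot=plane(d,*A(212,110),.0735); plate=plane(d,*A(193,174),.0735); tip=plane(d,*A(182,170),.098)
cap=plane(d,242.3,150.5,.1035)
print('dot',dot,'plate',plate,'tip',tip,'cap',cap)
for n,v in (('plate-dot',dot-plate),('tip-cap',cap-tip),('plate-cap',cap-plate)): print(n,np.linalg.norm(v[:2]),np.degrees(np.arctan2(v[1],v[0])))
# side tip: crop c (240,160) 3.3, tip at (95,348-300)
st=(240+95.5/3.3-.5,160+48/3.3-.5); print(two(d,A(182,170),s,st))
# knob mask
im=d['img']; 
for k,(x0,y0,x1,y1) in {'top':(372,240,422,285)}.items():
    m=(im[y0:y1,x0:x1].max(2)<95).astype(np.uint8); c=max(cv2.findContours(m,0,1)[0],key=cv2.contourArea)
    (u,v),r=cv2.minEnclosingCircle(c); u+=x0;v+=y0; print(u,v,r,plane(d,u,v,.01))
def B(x,y): return 372+(x+.5)/7.9-.5,240+(y+.5)/7.9-.5
p,q=plane(d,*B(600,125),.042),plane(d,*B(633,180),.042); print('line',p,q,np.linalg.norm(p-q),np.degrees(np.arctan2(*(p-q)[1::-1])))
print('ring',plane(d,392,190,.017),'tub',plane(d,172,298,.05))
E
```

```text
dot [0.5772 0.1132 0.0735] plate [0.5455 0.1216 0.0735] tip [0.5444 0.1233 0.098 ] cap [0.6782 0.0815 0.1035]
plate-dot 0.03280159908232414 -14.76985405765505
tip-cap 0.1402193559955455 -17.373836149473576
plate-cap 0.13867635253029317 -16.82202011649114
(array([0.5443, 0.1229, 0.1006]), np.float64(0.000400925088946218))
396.5796813964844 262.2490043640137 11.902073860168457 [ 0.4482 -0.2636  0.01  ]
line [ 0.4641 -0.3666  0.042 ] [ 0.4491 -0.375   0.042 ] 0.017205037238223243 29.44260718522851
ring [ 0.6124 -0.2554  0.017 ] tub [0.3656 0.2302 0.05  ]
```

```bash
python3 -m handwheel '{"offset":[[0.78,-0.9,0],[1.56,-1.8,0],[2.34,-2.7,0],[3.12,-3.6,0],[3.9,-4.5,0],[4.68,-5.4,0],[5.46,-6.3,0],[6.24,-7.2,0],[7.02,-8.1,0],[7.8,-9,0]],"roll":[0.1,0.2,0.3,0.4,0.5,0.6,0.7,0.8,0.8,0.8]}' 0 60
python3 -m handwheel '{"offset":[[0.74,-0.84,-0.2],[1.48,-1.68,-0.4],[2.22,-2.5,-0.6],[2.95,-3.35,-0.8],[2.95,-3.35,-0.8],[2.95,-3.35,-0.8],[2.95,-3.35,-0.8],[2.95,-3.35,-0.8],[2.95,-3.35,-0.8],[2.95,-3.35,-0.8]],"roll":[0,0,0,0,0,0,0,0,0,0]}'
python3 - <<'E'
from h import *
snap('wrist','w1');snap('side','s1'); print(ctrl.get_obs()['tool_pos'])
E
```

```text
t: 1.15
tool_pos: [0.5434, 0.2192, 0.2311]
tool_rot: [-2.523, -1.872, 0.0]
contact_force: [0.5, 0.9, -0.5]
opening: 0.0
t: 2.15
tool_pos: [0.6603, 0.0877, 0.1998]
tool_rot: [2.521, 1.873, 0.001]
contact_force: [0.2, -0.2, 0.9]
opening: 0.0002
[0.66036111 0.08744358 0.19962527]
```

View pics/w1.png

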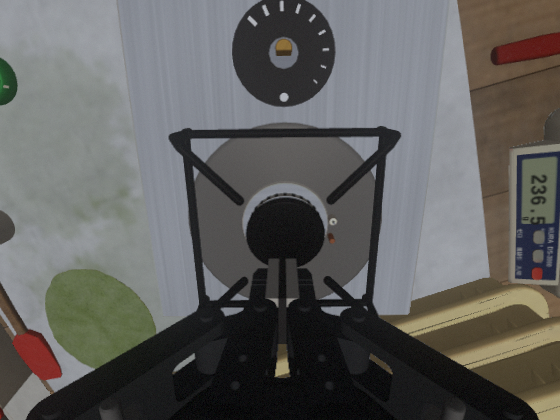

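View pics/s1.png

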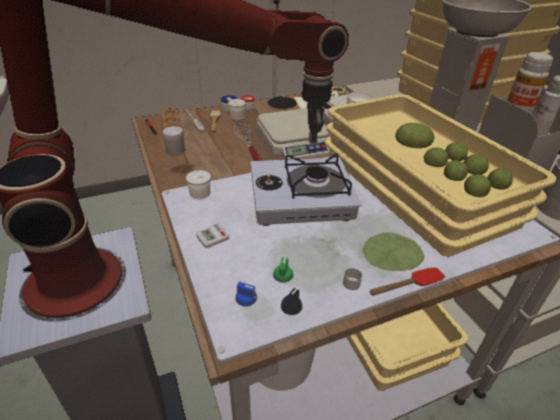

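Wrist view: stem tip at about (284,42), plate centre (284,52), off dot (284,97), cap centre about (285,232). The view is nearly aligned with the burner.

```bash
python3 - <<'E'
from h import *
np.set_printoptions(precision=4,suppress=True)
w=load('w1'); im=w['img']
z=cv2.resize(im[0:110,225:345],None,fx=5,fy=5,interpolation=cv2.INTER_CUBIC)[:,:,::-1]; cv2.imwrite('pics/z2.png',z)
# brass
hsv=cv2.cvtColor(im,cv2.COLOR_RGB2HSV); m=((hsv[:,:,0]<30)&(hsv[:,:,1]>120)&(hsv[:,:,2]>90)).astype(np.uint8); m[110:]=0; m[:,:240]=0;m[:,330:]=0
ys,xs=np.nonzero(m); print('brass bbox',xs.min(),xs.max(),ys.min(),ys.max())
m=(im.min(2)>190).astype(np.uint8); n,l,s,c=cv2.connectedComponentsWithStats(m[85:110,270:300]); print(s,c+[270,85])
m=(im.max(2)<75).astype(np.uint8); n,l,s,c=cv2.connectedComponentsWithStats(m[0:115,225:345]); print(s,c)
dot=plane(w,284,97,.0735); tip=plane(w,284,43,.098); cap=plane(w,285,231,.1045)
for v in (dot-tip,cap-tip): print(np.linalg.norm(v[:2]),np.degrees(np.arctan2(v[1],v[0])))
print(dot,tip,cap)
E
```

```text
brass bbox 276 291 39 49
[[  0   0  30  25 750]] [[284.5  97. ]]
[[   0    0  120  115 6059]
 [   7    0  103  107 7668]
 [  51   51   16    5   73]] [[61.4096 63.5379]
 [58.0034 51.8728]
 [58.2055 52.9178]]
0.03536230407921533 -16.41358178837203
0.13814011994201073 -16.354905805719547
[0.5757 0.1146 0.0735] [0.5418 0.1246 0.098 ] [0.6743 0.0857 0.1045]
```

View pics/z2.png

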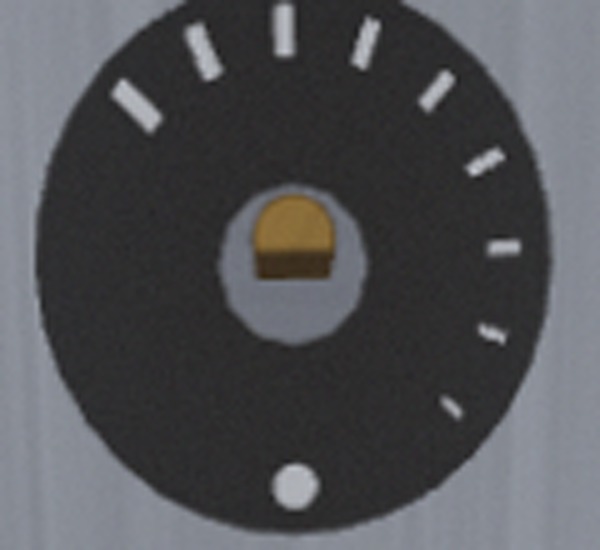

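```bash
python3 -m handwheel '{"offset":[[0,0,-0.4],[0,0,-0.8],[0,0,-1.2],[0,0,-1.6],[0,0,-1.9],[0,0,-2.1],[0,0,-2.2],[0,0,-2.27],[0,0,-2.34],[0,0,-2.4]],"roll":[0,0,0,0,0,0,0,0,0,0]}'
python3 - <<'E'
from h import *
np.set_printoptions(precision=4,suppress=True)
w=load('w1'); print(plane(w,283.4,46.8,.098))
E
```

```text
t: 3.25
tool_pos: [0.661, 0.087, 0.1043]
tool_rot: [2.523, 1.872, 0.001]
contact_force: [-1.7, 0.2, 3.9]
opening: 0.0002
[0.544  0.1235 0.098 ]
```

```bash
python3 -m handwheel '{"offset":[[0,0,-0.03],[0,0,-0.06],[0,0,-0.09],[0,0,-0.12],[0,0,-0.14],[0,0,-0.16],[0,0,-0.16],[0,0,-0.16],[0,0,-0.16],[0,0,-0.16]],"roll":[0,0,0,0,0,0,0,0,0,0]}'
```

```text
t: 4.25
tool_pos: [0.6606, 0.0872, 0.1009]
tool_rot: [-2.522, -1.872, 0.0]
contact_force: [-11.6, 1.0, 17.4]
opening: -0.0001
```

```bash
python3 - <<'E'
from h import *
np.set_printoptions(precision=4,suppress=True)
d=load('top0')
def B(x,y): return 372+(x-400+.5)/7.9-.5,240+(y+.5)/7.9-.5
p,q=plane(d,*B(600,125),.042),plane(d,*B(633,180),.042); print('line',p,q,np.linalg.norm(p-q),np.degrees(np.arctan2(*(p-q)[1::-1])))
E
python3 -m handwheel '{"offset":[[0,0,0.4],[0,0,1],[0,0,1.8],[-0.2,-0.7,2.5],[-0.6,-1.7,2.8],[-1,-2.7,2.8],[-1.5,-3.7,2.8],[-2,-4.7,2.8],[-2.5,-5.7,2.8],[-3,-6.7,2.8]],"roll":[0,0,0,1,2,3,4,5,6,7]}' 60
```

```text
line [ 0.4628 -0.2562  0.042 ] [ 0.4478 -0.2649  0.042 ] 0.01734272252660857 30.171411833429776
t: 5.25
tool_pos: [0.5398, -0.1828, 0.2091]
tool_rot: [1.678, 2.654, -0.0]
contact_force: [-0.2, -0.5, 0.3]
opening: 0.06
```

```bash
python3 -m handwheel '{"offset":[[-0.5,-0.5,0],[-1,-1,0],[-1.4,-1.4,0],[-1.4,-1.4,0],[-1.4,-1.4,0],[-1.4,-1.4,0],[-1.4,-1.4,0],[-1.4,-1.4,0],[-1.4,-1.4,0],[-1.4,-1.4,0]],"roll":[0.8,0.8,0.8,0.8,0.8,0.8,0.8,0.8,0.8,0.8]}'
python3 - <<'E'
from h import *
snap('wrist','w2');snap('top','t2'); o=ctrl.get_obs(); print(o['tool_pos'],o['tool_rot'])
E
```

```text
t: 6.25
tool_pos: [0.4847, -0.2369, 0.2088]
tool_rot: [-1.571, -2.72, -0.0]
contact_force: [-0.2, 0.0, 0.6]
opening: 0.0599
[ 0.48464483 -0.23697762  0.20889119] [ 1.57146870e+00  2.72028422e+00 -1.14872727e-05]
```

View pics/w2.png

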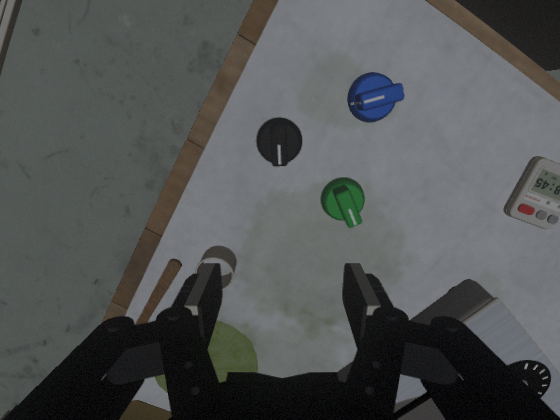

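View pics/t2.png

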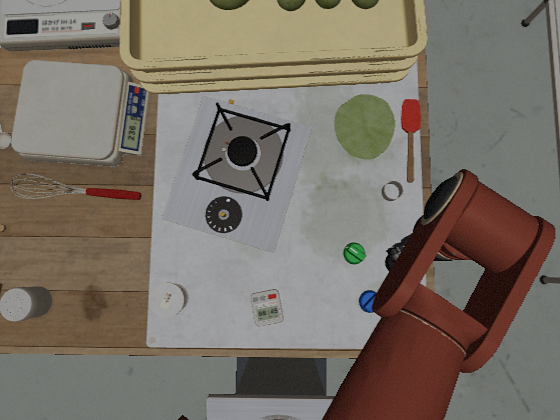

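Wrist view: black knob at about (279,140), pointer line running (279,145)→(280,164), i.e. almost along the tool's +y. The ring is at (218,263), near the left finger in the image.

```bash
python3 - <<'E'
from h import *
np.set_printoptions(precision=4,suppress=True)
w=load('w2'); im=w['img']
cv2.imwrite('pics/z3.png',cv2.resize(im[105:180,240:320],None,fx=7,fy=7,interpolation=cv2.INTER_CUBIC)[:,:,::-1])
m=(im.min(2)>150).astype(np.uint8)[144:170,272:288]; 
g=im[:,:,1].astype(float)[146:164,270:289]; 
for r in range(0,18,2):
    row=g[r]-60; row[row<0]=0; print(146+r,(row*np.arange(270,289)).sum()/row.sum().clip(1),g[r].max())
m=(im.max(2)<70).astype(np.uint8); m[:100]=0;m[185:]=0;m[:,:240]=0;m[:,320:]=0
c=max(cv2.findContours(m,0,1)[0],key=cv2.contourArea); print(cv2.minEnclosingCircle(c),cv2.fitEllipse(c),cv2.boundingRect(c))
E
```

```text
146 278.6108597285068 141.0
148 278.5990783410138 142.0
150 278.8062827225131 142.0
152 278.825641025641 142.0
154 278.83684210526314 141.0
156 278.9947643979058 140.0
158 278.9791666666667 144.0
160 278.9842105263158 143.0
162 279.17562724014334 142.0
((279.0, 141.5), 24.253965377807617) ((278.903564453125, 140.89242553710938), (44.228633880615234, 47.03568649291992), 174.88211059570312) (257, 118, 45, 48)
```

View pics/z3.png

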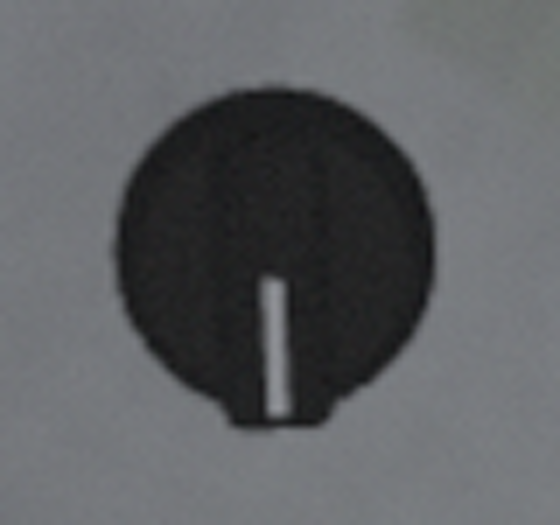

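```bash
python3 - <<'E'
from h import *
np.set_printoptions(precision=4,suppress=True)
w=load('w2')
a=plane(w,278.6,146,.042);b=plane(w,279.15,163,.042); yaw=np.arctan2(*(b-a)[1::-1]); print('yaw',np.degrees(yaw))
l0=plane(w,240+268/7-.4,105+276/7-.4,.042); l1=plane(w,240+278/7-.4,105+417/7-.4,.042); e=plane(w,279.3,105+428/7-.4,.042)
print(l0,l1,e,np.linalg.norm(l1-l0),'c from end',e-.0205*np.array([np.cos(yaw),np.sin(yaw),0]))
# skirt: left/right extents at crop y~245: x 117..435 ; top y 85
L=plane(w,240+117/7-.4,105+243/7-.4,0.002);R=plane(w,240+435/7-.4,105+243/7-.4,.002);T=plane(w,240+276/7-.4,105+86/7-.4,.0)
print((L+R)/2,np.linalg.norm(L-R),'from top edge',T+.025*np.array([np.cos(yaw),np.sin(yaw),0]))
o=ctrl.get_obs(); R=cv2.Rodrigues(o['tool_rot'])[0]; print('jaw yaw',np.degrees(np.arctan2(R[1,0],R[0,0])), o['tool_pos'])
d=load('w1'); a=plane(d,283.4,52,.0735);b=plane(d,284,97,.0735);print('w1 plate-dot',np.degrees(np.arctan2(*(b-a)[1::-1])))
s=load('side0');print(two(w,(240+268/7-.4,105+276/7-.4),load('top0'),(396,262)))
E
```

```text
yaw 31.67123206768301
[ 0.4459 -0.263   0.042 ] [ 0.4621 -0.2522  0.042 ] [ 0.4634 -0.2514  0.042 ] 0.0195278387316748 c from end [ 0.446  -0.2622  0.042 ]
[ 0.4451 -0.2626  0.002 ] 0.049044888076285195 from top edge [ 0.4462 -0.2611  0.    ]
jaw yaw 119.97119499371378 [ 0.4846 -0.237   0.2089]
w1 plate-dot -15.878704561570462
(array([ 0.4489, -0.2616,  0.0129]), np.float64(0.0002461517510356093))
```

```bash
python3 -m handwheel '{"offset":[[-0.5,-0.32,-0.5],[-0.97,-0.64,-1.2],[-0.97,-0.64,-2.2],[-0.97,-0.64,-3.1],[-0.97,-0.64,-3.8],[-0.97,-0.64,-4.2],[-0.97,-0.64,-4.5],[-0.97,-0.64,-4.65],[-0.97,-0.64,-4.74],[-0.97,-0.64,-4.74]],"roll":[0.28,0.28,0.28,0.28,0.28,0.28,0.28,0.28,0.28,0.28]}' 45 60
python3 - <<'E'
from h import *
snap('wrist','w3'); print(ctrl.get_obs()['tool_pos'],ctrl.get_obs()['contact_force'])
E
```

```text
t: 7.35
tool_pos: [0.4461, -0.2629, 0.0197]
tool_rot: [1.531, 2.742, -0.0]
contact_force: [0.4, -0.6, 0.3]
opening: 0.045
[ 0.44630415 -0.26309576  0.02009896] [ 0.17791789 -0.09222137  0.1696122 ]
```

View pics/w3.png

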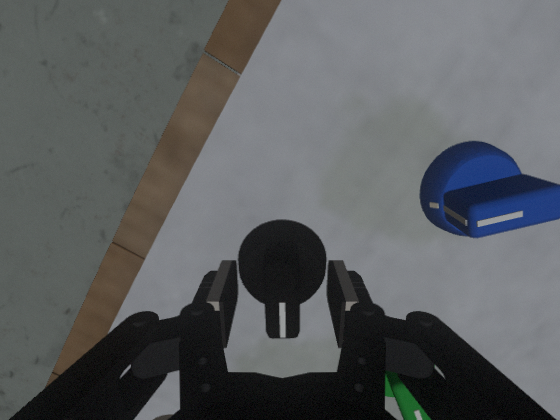

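The knob's bar (pointer line at (282,303–337)) sits centred between the pads at (222,300) and (342,300). I'll close on it.

```bash
python3 -m handwheel '{"offset":[[0,0,0],[0,0,0],[0,0,0],[0,0,0],[0,0,0],[0,0,0],[0,0,0],[0,0,0],[0,0,0],[0,0,0]],"roll":[0,0,0,0,0,0,0,0,0,0]}' 8 60
python3 - <<'E'
from h import *
snap('wrist','w4')
w=load('w4')
cv2.imwrite('pics/z4.png',cv2.resize(w['img'][200:360,200:360],None,fx=3.7,fy=3.7,interpolation=cv2.INTER_CUBIC)[:,:,::-1])
E
```

```text
t: 8.4
tool_pos: [0.4465, -0.2633, 0.0204]
tool_rot: [1.531, 2.741, -0.0]
contact_force: [0.7, 0.5, 4.5]
opening: 0.0148
```

View pics/z4.png

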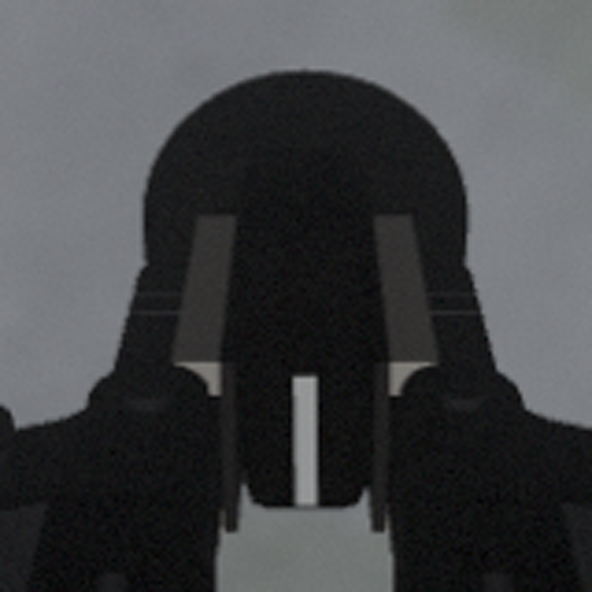

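```bash
python3 - <<'E'
from h import *
np.set_printoptions(precision=4,suppress=True)
w=load('w4'); f=lambda x,y:(200+(x+.5)/3.7-.5,200+(y+.5)/3.7-.5)
l1=plane(w,*f(305,505),.042); l0=plane(w,*f(305,377),.042); e=plane(w,*f(305,510),.042)
o=ctrl.get_obs(); R=cv2.Rodrigues(o['tool_rot'])[0]
for p in (l0,l1,e): print(p,R.T@(p-o['tool_pos']))
print(np.linalg.norm(l1-l0)); v=R.T@(l1-l0); print(np.degrees(np.arctan2(v[0],v[1])))
# skirt base circle extents at crop (145,215),(467,215) top y 70
L=plane(w,*f(145,215),0.001);Q=plane(w,*f(467,215),.001);T=plane(w,*f(305,70),.0)
print(np.linalg.norm(L-Q),R.T@((L+Q)/2-o['tool_pos']),R.T@(T-o['tool_pos'])+[0,.025,0]); print(o['tool_pos'],np.degrees(np.arctan2(R[1,0],R[0,0])))
E
```

```text
[ 0.4465 -0.2625  0.042 ] [ 0.0006  0.0004 -0.0217]
[ 0.4626 -0.2526  0.042 ] [ 0.0006  0.0193 -0.0216]
[ 0.4632 -0.2522  0.042 ] [ 0.0006  0.0201 -0.0216]
0.018946317136546004
0.0014729075912231007
0.049210651584454604 [ 0.0008 -0.0005  0.0193] [0.0006 0.0013 0.0203]
[ 0.4465 -0.2633  0.0203] 121.63784597364452
```

```bash
python3 -m handwheel '{"offset":[[0,0,0.3],[0,0,1],[0,0,2],[0,0,3],[0.2,0.7,3.4],[0.45,1.6,3.4],[0.7,2.6,3.4],[0.95,3.6,3.4],[1.2,4.6,3.4],[1.45,5.6,3.4]],"roll":[0,0,0,0,-1,-2,-3,-4,-5,-6]}'
python3 -m handwheel '{"offset":[[0.25,1,0],[0.5,2,0],[0.75,3,0],[1,3.7,0],[1,4.04,0],[1,4.04,0],[1,4.04,0],[1,4.04,0],[1,4.04,0],[1,4.04,0]],"roll":[-1,-2,-2,-2,-2,-2,-2,-2,-2,-2]}'
python3 - <<'E'
from h import *
snap('wrist','w5');snap('side','s5');snap('top','t5');o=ctrl.get_obs(); print(o)
E
```

```text
t: 9.45
tool_pos: [0.5033, -0.0369, 0.1553]
tool_rot: [-2.309, -2.13, 0.001]
contact_force: [0.5, -0.3, -0.2]
opening: 0.0149
t: 10.45
tool_pos: [0.5437, 0.122, 0.1554]
tool_rot: [2.516, 1.881, -0.0]
contact_force: [0.1, 0.6, -0.0]
opening: 0.0146
{'t': 10.6, 'q': array([ 8.80295760e-02, -4.90477165e-02,  1.84428501e+00, -7.61662902e-05,
        1.34630115e+00, -1.19642707e+00]), 'dq': array([ 3.56102186e-03,  2.09502895e-03, -1.44866910e-03,  1.81184999e-03,
       -1.80789907e-03,  2.98753768e-05]), 'effort': array([-7.19698775e-02, -3.37356699e+01, -3.58575726e+01, -4.04575170e-03,
        3.51657509e-04, -6.34862427e-04]), 'tool_pos': array([0.54375283, 0.12245795, 0.1553473 ]), 'tool_rot': array([2.51558188e+00, 1.88172162e+00, 1.10190234e-05]), 'contact_force': array([ 0.39059858,  0.84415976, -0.21464194]), 'wrist_torque': array([-0.01612175, -0.00199939, -0.01411477]), 'opening': 0.014513602589631228}
```

View pics/w5.png

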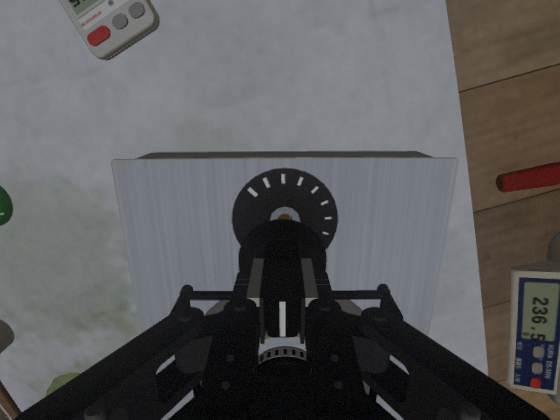

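View pics/s5.png

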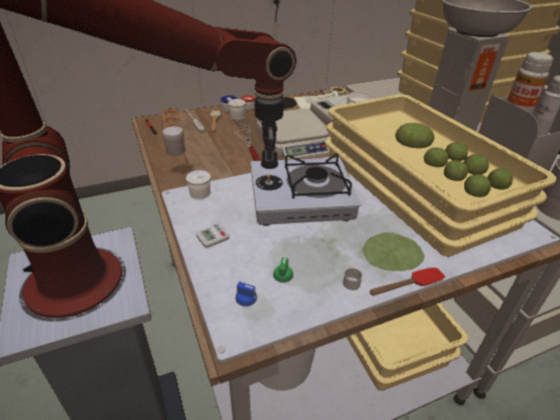

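```bash
python3 - <<'E'
from h import *
np.set_printoptions(precision=4,suppress=True)
w=load('w5'); im=w['img']
cv2.imwrite('pics/z5.png',cv2.resize(im[160:350,215:355],None,fx=4,fy=3.1,interpolation=cv2.INTER_CUBIC)[:,:,::-1])
o=ctrl.get_obs(); R=cv2.Rodrigues(o['tool_rot'])[0]; tp=o['tool_pos']
a=plane(w,114,159.5,.072);b=plane(w,455,158,.072); n=b-a; print('edge yaw',np.degrees(np.arctan2(n[1],n[0]))-90 , np.linalg.norm(n), R.T@((a+b)/2-tp))
print('tool y yaw',np.degrees(np.arctan2(R[1,1],R[0,1])))
m=(im.max(2)<75).astype(np.uint8)
for v in (195,200,205,210): 
    x=np.nonzero(m[v,200:370])[0]+200; p=plane(w,x.min(),v,.0735);q=plane(w,x.max(),v,.0735); print(v,x.min(),x.max(),R.T@((p+q)/2-tp))
E
```

```text
edge yaw -16.19348519593089 0.24550148992611784 [ 0.001  -0.0466  0.0833]
tool y yaw -16.405083864429763
195 238 331 [ 0.001  -0.0198  0.0818]
200 236 333 [ 0.001  -0.0159  0.0818]
205 234 335 [ 0.001  -0.0121  0.0818]
210 233 336 [ 0.001  -0.0082  0.0818]
```

View pics/z5.png

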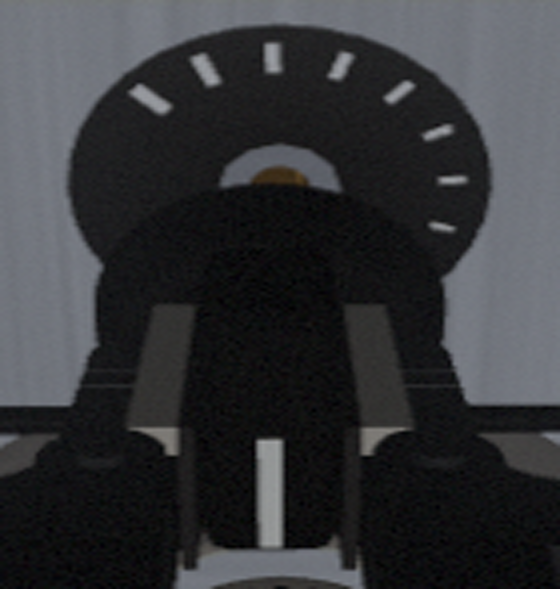

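```bash
python3 -m handwheel '{"offset":[[0,0.01,-0.3],[0,0.01,-0.6],[0,0.01,-0.8],[0,0.01,-0.88],[0,0.01,-0.94],[0,0.01,-1],[0,0.01,-1.06],[0,0.01,-1.1],[0,0.01,-1.14],[0,0.01,-1.18]],"roll":[0,0,0,0,0,0,0,0,0,0]}'
python3 -m handwheel '{"offset":[[0,0,-0.03],[0,0,-0.06],[0,0,-0.09],[0,0,-0.12],[0,0,-0.15],[0,0,-0.15],[0,0,-0.15],[0,0,-0.15],[0,0,-0.15],[0,0,-0.15]],"roll":[0,0,0,0,0,0,0,0,0,0]}'
python3 - <<'E'
from h import *
snap('wrist','w6');snap('side','s6');o=ctrl.get_obs(); print(o['contact_force'],o['tool_pos'])
a=cv2.imread('pics/s6.png')[130:200,230:330]; cv2.imwrite('pics/z6.png',cv2.resize(a,None,fx=6,fy=6,interpolation=cv2.INTER_CUBIC))
E
```

```text
t: 11.6
tool_pos: [0.5439, 0.1234, 0.1082]
tool_rot: [2.515, 1.883, 0.001]
contact_force: [-0.5, 0.4, 0.6]
opening: 0.0148
t: 12.6
tool_pos: [0.5438, 0.1234, 0.1023]
tool_rot: [2.515, 1.883, 0.0]
contact_force: [-0.9, 1.4, 2.5]
opening: 0.0143
[-1.13489732  1.50975646  3.2901284 ] [0.54382587 0.12336857 0.10234672]
```

View pics/z6.png

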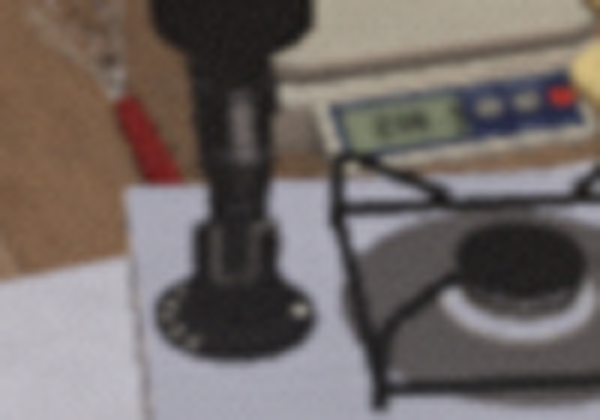

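View pics/w6.png

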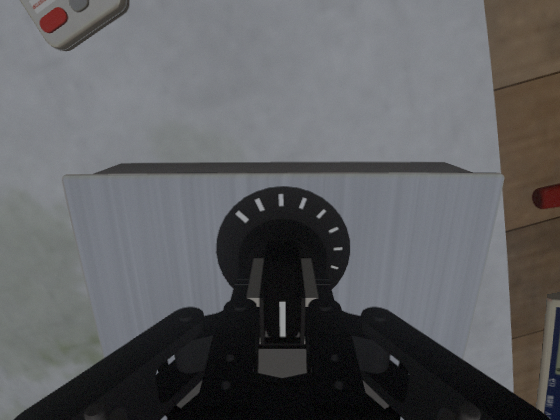

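```bash
python3 -m handwheel '{"offset":[[0,0,-0.03],[0,0,-0.06],[0,0,-0.09],[0,0,-0.12],[0,0,-0.15],[0,0,-0.18],[0,0,-0.18],[0,0,-0.18],[0,0,-0.18],[0,0,-0.18]],"roll":[0,0,0,0,0,0,0,0,0,0]}'
python3 -m handwheel '{"offset":[[0,0,-0.02],[0,0,-0.04],[0,0,-0.06],[0,0,-0.08],[0,0,-0.1],[0,0,-0.1],[0,0,-0.1],[0,0,-0.1],[0,0,-0.1],[0,0,-0.1]],"roll":[0,0,0,0,0,0,0,0,0,0]}'
```

```text
t: 13.7
tool_pos: [0.544, 0.1234, 0.0962]
tool_rot: [2.515, 1.883, 0.0]
contact_force: [-5.0, 2.0, 10.8]
opening: 0.0149
t: 14.7
tool_pos: [0.5443, 0.1235, 0.0958]
tool_rot: [-2.515, -1.883, 0.001]
contact_force: [-15.7, -0.2, 26.0]
opening: 0.0144
```

```bash
python3 -m handwheel '{"offset":[[0,0,0.02],[0,0,0.04],[0,0,0.05],[0,0,0.05],[0,0,0.05],[0,0,0.05],[0,0,0.05],[0,0,0.05],[0,0,0.05],[0,0,0.05]],"roll":[0,0,0,0,0,0,0,0,0,0]}'
python3 - <<'E'
from h import *
snap('wrist','w7');snap('side','s7');snap('top','t7');o=ctrl.get_obs(); print(o['contact_force'],o['tool_pos'],o['opening'],o['wrist_torque'])
a=cv2.imread('pics/s7.png')[130:200,230:330]; b=cv2.imread('pics/w7.png')[150:360,180:380]
a=cv2.resize(a,(400,280),interpolation=cv2.INTER_CUBIC);b=cv2.resize(b,(400,420),interpolation=cv2.INTER_CUBIC); o=np.zeros((420,800,3),np.uint8);o[:280,:400]=a;o[:,400:]=b;cv2.imwrite('pics/z7.png',o)
E
```

```text
t: 15.7
tool_pos: [0.5441, 0.1234, 0.096]
tool_rot: [-2.515, -1.883, 0.0]
contact_force: [-10.5, -0.3, 19.1]
opening: 0.015
[-10.60697865  -0.04614351  18.49877437] [0.54413338 0.1234191  0.09599904] 0.014851785391263306 [ 0.11664435  1.76473863 -0.02015192]
```

View pics/z7.png

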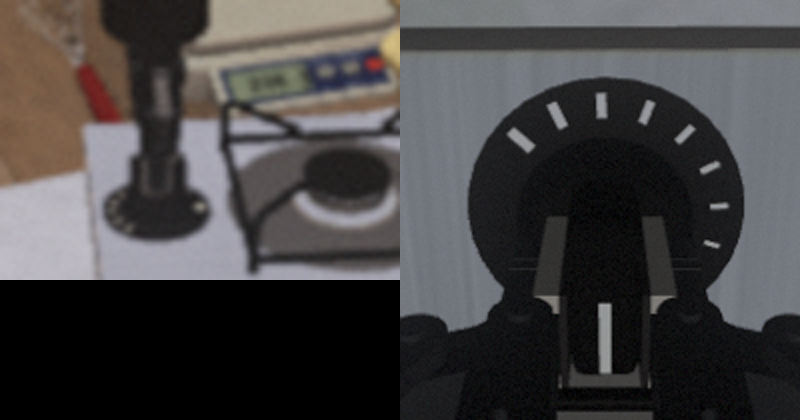

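View pics/t7.png

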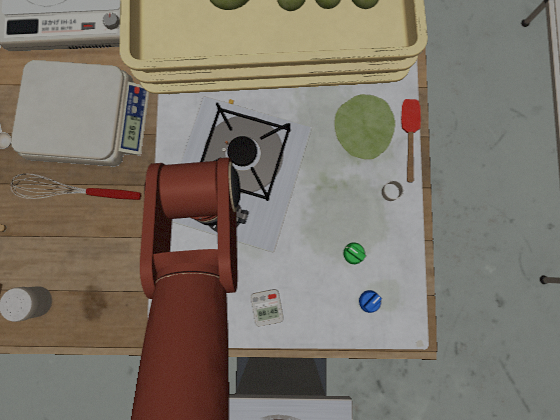

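```bash
python3 - <<'E'
from h import *
a=[cv2.resize(cv2.imread(f'pics/{n}.png')[155:200,290:345],(385,315),interpolation=cv2.INTER_CUBIC) for n in ('side0','s7')]
cv2.imwrite('pics/z8.png',np.hstack(a))
d=load('side0'); x=np.array([.957,-.29,0]); c=np.array([.677,.083,.1015])
for n,t in (('level',0),('tilt',.11)):
    piv=c+.031*x; near=piv+(-.0635)*x*np.cos(t)+np.array([0,0,.0635*np.sin(t)]); u,v=proj(d,near); f=piv+.0015*x; print(n,((u-290)*7,(v-155)*7),[ (a-b)*7 for a,b in zip(proj(d,f),(290,155))])
E
```

```text
level (np.float64(103.2014131532759), np.float64(121.17724861888854)) [np.float64(257.11022524283857), np.float64(115.13981653853273)]
tilt (np.float64(105.09474667782433), np.float64(106.91575877044033)) [np.float64(257.11022524283857), np.float64(115.13981653853273)]
```

View pics/z8.png

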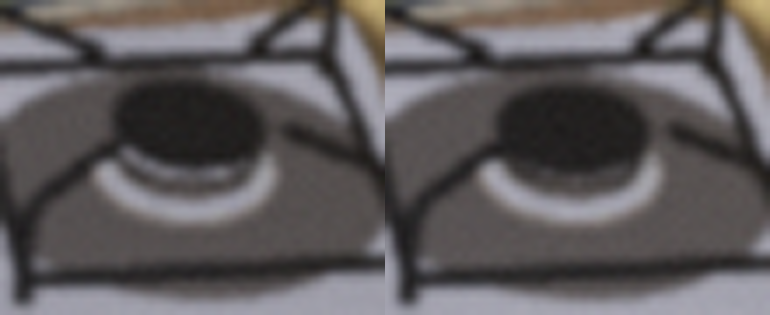

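The side view now shows the gap under the cap's near (left) edge closed, with the cap level. The knob is down to the deck and the force is steady at about 18.5 N. Everything checks out, so I'm handing in.

```bash
python3 - <<'E'
from h import *
ctrl.finish_job(); o=ctrl.get_obs(); print(o['t'],o['contact_force'],o['tool_pos'],o['opening'])
E
```

```text
the job is handed in; nothing more can be done
the job is handed in; nothing more can be done
```

I pressed the burner cap level, turned the black knob by about -48° and pushed it fully onto the valve stem. I handed in at about 16 s with the gripper still pressing the knob in. No verdict is reported, so this rests on my own checks.

- **Cap:** it came to a solid stop at 17 N with the fingertips at 100.9 mm (level is 101.5 mm). The side view before and after shows the gap under its near edge closed.
- **Knob on the stem:** it went on with almost no resistance. Its axis was then about 0.5 mm from where I had measured the stem, and its direction matched the burner within about 0.2°.
- **Stem pushed in:** the force rose with the spring and then hit a solid stop. That was 6.4 mm below where the spring first pushed back, in line with the full 6 mm of travel.
- **Final hold:** I backed off slightly to a steady downward push of about 18.5 N, with the fingers still clamped on the bar (opening 15 mm).
- **Ring and tub:** the ring looks unmoved in the last top picture. The arm hides the tub in that picture, but it was still in its place in the side picture taken once the knob was over the stem, and the arm never went near it.

**Unexplained reading:** there was about 10 N of sideways force along x in the final hold. A similar one showed up when pressing the cap, so I put it down to the arm giving slightly under load. I did not find the cause.

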